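Oil the self-closing parts drawer and hold it open at the mark

TASK

The runner of the red self-closing parts drawer is stiff: press the orange cap of the blue spray can clamped beside it fully down and let it spring back up, leaving the green-capped can unpressed. Then take the black handle bar and pull the drawer out until its red pointer stands over the yellow clip on the scale, without shifting the clip. The spring pulls the drawer shut, so finish while still holding it there with the gripper, and leave the other things on the table where they are.

Things in the scene. Friction and masses are not known exactly. Their poses are not given: they have to be found in the camera images.
- lube_top (a point): centre of the top of the ORANGE cap (36 mm across, 22 mm high, z up), 220 mm above the table, on the blue can (60 mm across, bolted down in a clamp 78 mm square). A thin straw, 42 mm out, points down to the drawer; else the cap is clear. The can stands in either of two places beside the drawer, about 105 mm apart; the green-capped can has the other.
- lube_cap (a joint): how far the orange cap is pressed down, 0 (up) to 0.008 m (fully down); its spring starts at 1.6 N and needs 4.8 N at the bottom
- cleaner_top (a point): centre of the top of the GREEN cap of the white can, the same shape and size: not to be pressed
- cleaner_cap (a joint): how far the green cap is pressed down, 0 to 0.008 m
- bar (a point): centre of the drawer's black handle bar: round, 14 mm thick, 92 mm long along this y axis, 100 mm above the table, an upright at each end (78 mm free between). Below it is clear for 50 mm; the tray, 69 mm high, begins 50 mm inwards. x points level inwards: the drawer pulls out along -x, roughly towards the robot; +y is the spray cans' side. Moves with the drawer.
- drawer (a joint): how far the drawer is pulled out, 0 (shut, as at the start) to 0.10 m (stop). Its spring pulls it shut with 4.2 N at 0, rising by 0.7 N per 10 mm; it shuts if let go
- pointer (a point): tip of the drawer's red pointer, 4 mm wide along x, on the side away from the cans, 35 mm above the table; same axes as bar; moves with the drawer (it is 20 mm inwards and 80 mm sideways of the bar's centre)
- mark (a point): centre of the top of the yellow clip on the white scale, 12 mm wide along x and 32 mm along y, 26 mm above the table; same axes as bar. The pointer passes 7 mm above it and stands over it when their positions along x agree; this takes 40 to 75 mm of pull
- tape: roll of yellow tape lying flat, 90 mm across, 22 mm high, beside the drawer unit: a bystander, to be left alone; origin at the centre of its underside
- jar: grey jar with red lid, 56 mm across, 60 mm high, beside the drawer unit: a bystander, to be left alone; origin at the centre of its underside
- tin: small red tin, 52 mm across, 75 mm high, beyond the spray cans: a bystander, to be left alone; origin at the centre of its underside
- wrench: wrench, lying, off to the robot's right: a bystander, to be left alone; origin at the centre of its underside
- bin: open red bin, 160 x 100 mm, 75 mm high, off to the right: a bystander, to be left alone; origin at the centre of its underside
- carton: cardboard carton, 120 x 90 mm, 70 mm high, off to the left: a bystander, to be left alone; origin at the centre of its underside
- driver: screwdriver, lying, off to the left: a bystander, to be left alone; origin at the centre of its underside

How it is judged (in metres and radians):
On the way, in this order (a step that is already met when the one before it is completed fails the run):
1. the orange cap is pressed down at least 6 mm while the drawer is still shut (within 5 mm) (value of joint lube_cap above 0.006 m and value of joint drawer below 0.005 m), for 0.1 s.
2. the orange cap has sprung back up, the drawer still shut (within 5 mm) (value of joint lube_cap below 0.0015 m and value of joint drawer below 0.005 m), for 0.1 s.
3. the drawer is held with its pointer over the yellow clip (within 6 mm of its middle) (x of pointer in the frame of mark between -0.006 and 0.006 m and contact force between the fingers and drawer above 2.5 N), for 0.3 s.
At the end, for the whole second after the job is handed in: the gripper still holds the drawer (fingers push on it with over 2.5 N), the red pointer is within 6 mm of the middle of the yellow clip along the slide and still, both caps are up, the clip has not shifted by 4 mm, and the other things have not moved by 20 mm (all of step 3 and velocity of joint drawer between -0.008 and 0.008 m/s and value of joint each of lube_cap, cleaner_cap below 0.0015 m and distance of mark from where it was at the start of the episode below 0.004 m and distance of each of tape, jar, tin, wrench, bin, carton, driver from where it was at the start of the episode below 0.02 m); the arm keeps its last pose, push and grip.
It fails at once if the green cap is pressed (over 3 mm) (value of joint cleaner_cap above 0.003 m).
It fails at once if the yellow clip is shifted by over 4 mm (distance of mark from where it was at the start of the episode above 0.004 m).
It fails at once if another thing on the table is moved by over 20 mm (distance of any of tape, jar, tin, wrench, bin, carton, driver from where it was at the start of the episode above 0.02 m).
It also fails if it takes over 42 s, if anything falls off the work surface, if the arm or the gripper's body presses on something with over 40 N, if the wrist force passes 120 N, or if a joint passes its speed limit or range.

ROBOT

A 7-joint arm with a two-finger parallel gripper is mounted at the origin on the work surface. World frame = base frame: x ahead of the robot, y to its left, z up, the work surface at z = 0. Lengths are in m, angles in degrees, forces in N, time in s.
With the tool pointing down it reaches from about 0.4 to 0.9 m from the base axis. Payload 5.5 kg.
Tool frame: the origin (TCP) lies at the very end of the fingers, on their centre line; the grasp point (between the pads) lies 19 mm behind it; z points along the fingers, y is the line along which they close (so a half turn about z gives the same grasp; the last joint's range is limited). The gripper opens to 85 mm and grips with 20 to 120 N. Pads are 22 mm wide; open, the fingers measure 114 mm over their backs; the gripper's body (76 mm by 85 mm) begins 54 mm behind the grasp point. The pads swing forward as they close: fully open they stand 13 mm farther back than shut.
Start: joints at [-61.925, 28.699, -24.465, 88.831, 12.651, 65.22, -12.049], TCP at [0.146, 0.633, 0.231] pointing down, gripper open.
Joint ranges: [-164.97, 164.97], [-17.58, 116.51], [-87.97, 89.64], [11.32, 138.91], [-80.73, 260.73], [10.89, 115.49], [-147.41, 147.41]. Speed limits (degrees/s): [147.25, 147.25, 180, 180, 180, 180, 180].

INTERFACE

Orientations are given as [roll, pitch, yaw] about the fixed x, y, z axes, in that order (R = Rz(yaw) Ry(pitch) Rx(roll)).
In Python, from station import * gives the robot as it stands. The module is installed in compiled form; this text tells all that it offers.
- The arm moves only by the tool servo_tool, never from a script. Its argument "plan" is a list of rows, each a list of 7 numbers: the shift along the tool's x, y, z in cm, then the turn, a rotation vector about the tool's x, y, z in rad, then the opening, from 0 (shut) to 1 (fully open). A call has exactly 10 rows; each row is the pose to reach, as a shift and turn from the pose commanded when the call began, along the tool's axes at that moment; what a row does not reach only later rows make up. A row lasts 1/10 s, in which the tool goes at most 50 mm and 8.59 degrees, less where a joint would pass 70% of its speed; a pose out of reach is approached as far as the arm can. A call with a gripper value outside its range is refused whole. The fingers move at their own pace and stop on an object; the grip force is fixed at half the most. Time passes only in rows, so rows that repeat a pose let the fingers close, or fill a call up. It gives the time, the measured TCP pose, the force, the opening and the grip force at its end, in the units of the state.
- observe(): the state, without advancing time (a new reading comes with each control period).
- capture(name): name is "side" or "top"; returns a dict with "image" (400x640x3 uint8, red, green, blue), "z_map" (400x640 float32, m along the optical axis (not along the pixel's ray), 0 where there is no reading), "K" (3x3 intrinsics, pixels), "origin" and "attitude" of the camera in the world. Camera axes: x right, y down, z forward; pixel columns grow to the right and rows downward; lengths in m; the calibration is good to about 2 mm. A picture is of the moment at which its call begins.
- sign_off(): hands the job in; it is judged then, once.
The state is a dict: "t": time; "qpos": joint angles; "qvel": joint speeds; "effort": joint torques, N m; "tool_pos": TCP position; "tcp_rot": TCP orientation; "wrist_force": force on the tool from outside, world axes, zero at the start; "wrist_torque": the same for the moment, N m; "opening": finger opening in m; "finger_force": force on a finger pad.
Only numpy, scipy, OpenCV 4.12 (cv2) and the standard library are available. Lean on these libraries where they do the work, as an engineer would, in place of code of your own. Each camera call takes 0.05 s, during which the arm holds its last target. There are 200 camera calls.

## Working session

There is one attempt and no reset: what is moved stays moved. The work goes in short steps, Python scripts to look and compute and a tool call to move; the robot and the scene stay as the last step left them, time stands still between calls to the robot, and variables do not carry over. Pictures are saved under pics/ and viewed, at most 10 in all, crops included, and the job is handed in when it is done.

Besides the shell and the picture viewer there is one more tool, called after "Call:" as name(argument=value, ...) on one line, values as JSON. servo_tool: Moves the arm, as the interface text tells. Its arguments: {"type":"object","properties":{"plan":{"type":"array"}},"required":["plan"]}

```bash
mkdir -p pics
cat > h.py <<'E'
from station import *
import numpy as np, cv2
from scipy.spatial.transform import Rotation as R
def att(c):
    a=np.array(c["attitude"],float)
    return a if a.shape==(3,3) else R.from_euler('xyz',a,degrees=True).as_matrix()
def pts(c):
    K=c["K"];z=c["z_map"];v,u=np.mgrid[:z.shape[0],:z.shape[1]]
    p=np.stack([(u-K[0,2])/K[0,0]*z,(v-K[1,2])/K[1,1]*z,z],-1)
    return p@att(c).T+np.array(c["origin"])
def ray(c,u,v,h):
    K=c["K"];d=att(c)@np.array([(u-K[0,2])/K[0,0],(v-K[1,2])/K[1,1],1]);o=np.array(c["origin"])
    return o+d*(h-o[2])/d[2]
def save(c,n): cv2.imwrite(f"pics/{n}.png",c["image"][...,::-1])
E
python3 - <<'E'
from h import *
import pickle
print(observe())
for n in("side","top"):
    c=capture(n);save(c,n+"0");pickle.dump(c,open(n+"0.pkl","wb"));print(n,c["origin"],c["attitude"],c["K"])
E
```

```text
{'t': 0.0, 'qpos': array([-61.92664721,  28.75507676, -24.45364906,  88.8905046 ,
        12.65241263,  65.22067556, -12.04829924]), 'qvel': array([ 0.01858129, -0.06566962,  0.07332833,  0.01959318,  0.086265  ,
        0.04044327, -0.02849462]), 'effort': array([ 3.87234309e-05, -5.69519305e+01, -5.81591874e+00, -2.80928904e+01,
        1.06982543e-02,  1.20127201e-02, -1.55443765e-06]), 'tool_pos': array([0.14603557, 0.63267436, 0.23025298]), 'tcp_rot': array([-1.79887628e+02, -2.87488323e-03,  1.67011743e+02]), 'wrist_force': array([ 0.45284208,  1.29930406, -0.16767663]), 'wrist_torque': array([0.03898407, 0.03177384, 0.00786176]), 'finger_force': 0.0, 'opening': 0.08541804489129794}
side [ 0.46311037 -1.02507454  0.94302565] [-129.0454712     0.32953227   -5.31313958] [[455.65640631   0.         320.35987119]
 [  0.         455.65640631 202.79785446]
 [  0.           0.           1.        ]]
top [ 0.36564897 -0.02020119  1.49050941] [-172.17705468    0.36645271  -91.35231484] [[441.53326961   0.         318.30103142]
 [  0.         441.53326961 192.24337466]
 [  0.           0.           1.        ]]
```

View pics/side0.png

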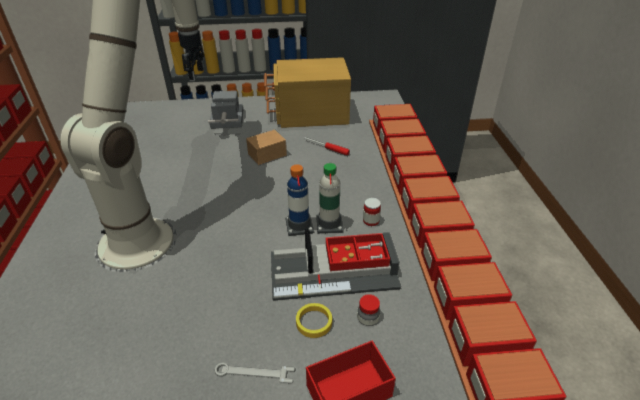

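View pics/top0.png

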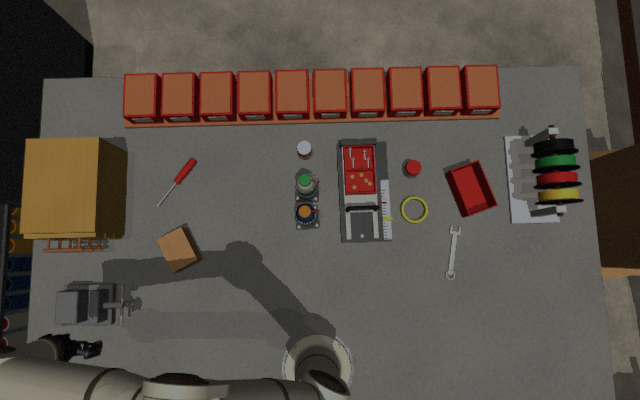

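The side view shows the orange cap at (297,171), the green cap at (330,170), the bar at about (308,255), the clip at (300,289) and the pointer at (319,281). In the top view, orange is at (305,213), green at (305,181), the bar at about (362,208) and the clip at (390,218).

Run:
```python
from h import *
import pickle
C={n:pickle.load(open(n+"0.pkl","rb")) for n in("side","top")}
roi={"top":(285,130,420,250),"side":(260,150,400,305)}
def tri(a,b):
    A=[];B=[]
    for c,(u,v) in((C["side"],a),(C["top"],b)):
        K=c["K"];d=att(c)@np.array([(u-K[0,2])/K[0,0],(v-K[1,2])/K[1,1],1]);d/=np.linalg.norm(d)
        P=np.eye(3)-np.outer(d,d);A.append(P);B.append(P@np.array(c["origin"]))
    p=np.linalg.solve(sum(A),sum(B));return p
for n,c in C.items():
    x0,y0,x1,y1=roi[n];im=c["image"];hsv=cv2.cvtColor(im,cv2.COLOR_RGB2HSV);P=pts(c)
    for col,lo,hi in(("orange",(8,150,120),(17,255,255)),("green",(50,120,70),(80,255,255)),("yellow",(24,130,100),(34,255,255)),("black",(0,0,0),(180,255,38))):
        m=cv2.inRange(hsv,lo,hi);k=np.zeros_like(m);k[y0:y1,x0:x1]=255;m&=k
        N,l,s,ce=cv2.connectedComponentsWithStats(m)
        for i in range(1,N):
            if s[i,4]>7:
                q=P[l==i];print(n,col,s[i],ce[i].round(1),"med",np.median(q,0).round(3),"zmax",q[:,2].max().round(3))
    cv2.imwrite(f"pics/{n}crop.png",cv2.resize(im[y0:y1,x0:x1,::-1],None,fx=4,fy=4 if n=="top" else 3.8,interpolation=cv2.INTER_CUBIC)[:600])
```

```text
side orange [380 150  20  55 180] [390.6 175.8] med [0.822 0.241 0.012] zmax 0.943
side orange [394 150   6   3  12] [396.8 150.6] med [0.843 0.275 0.093] zmax 0.098
side orange [398 157   2   6  10] [398.6 159.1] med [0.838 0.225 0.093] zmax 0.096
side orange [291 165  12   8  73] [296.2 168.3] med [0.488 0.019 0.22 ] zmax 0.224
side orange [345 245   5   4  10] [346.6 246. ] med [ 0.615 -0.126  0.05 ] zmax 0.052
side orange [333 248   5   4  11] [335.  249.1] med [ 0.582 -0.133  0.048] zmax 0.053
side orange [349 253   5   5  10] [351.5 254.1] med [ 0.625 -0.156  0.049] zmax 0.052
side orange [342 257   6   5  14] [344.1 258.9] med [ 0.6   -0.173  0.051] zmax 0.073
side green [324 164  12  11  87] [329.  167.8] med [0.579 0.017 0.22 ] zmax 0.224
side yellow [298 284   5  11  39] [299.8 288.6] med [ 0.477 -0.244  0.027] zmax 0.03
side yellow [307 303  14   2  15] [313.5 303.9] med [ 0.509 -0.296  0.023] zmax 0.943
side black [296 219  17  54 256] [307.3 242.2] med [ 0.507 -0.149  0.091] zmax 0.943
side black [319 218  22  10  85] [331.4 223.5] med [ 0.59  -0.005  0.026] zmax 0.943
s
[... 206 characters left out ...]
211.1] med [0.487 0.026 0.22 ] zmax 1.491
top green [299 174  12  12 111] [304.3 179.4] med [0.58  0.024 0.22 ] zmax 1.491
top yellow [402 196  18  27 121] [409.1 209.3] med [ 0.501 -0.315  0.021] zmax 1.491
top yellow [383 217   9   3  27] [387. 218.] med [ 0.475 -0.241  0.025] zmax 0.032
top black [339 143   4   5  11] [339.9 144.9] med [ 0.721 -0.092  0.043] zmax 0.063
top black [299 189  16   7  23] [306.9 193.3] med [0.55  0.02  0.112] zmax 1.491
top black [300 197  13   5  45] [305.4 198.9] med [0.546 0.029 0.014] zmax 0.05
top black [296 204  18  14  39] [302.9 207.7] med [0.505 0.037 0.17 ] zmax 1.491
top black [346 205  34   7 124] [362.1 207.6] med [ 0.504 -0.152  0.105] zmax 0.113
```

View pics/topcrop.png

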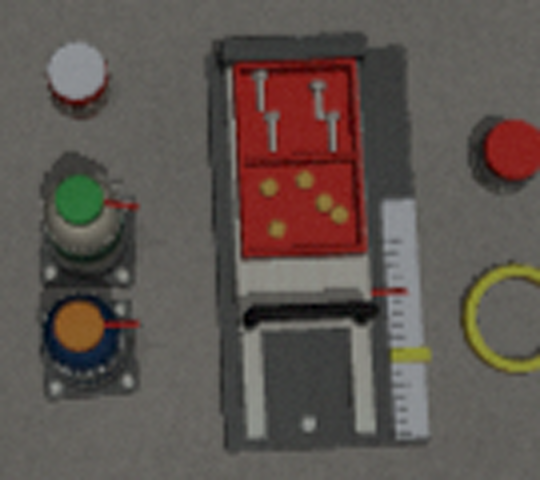

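View pics/sidecrop.png

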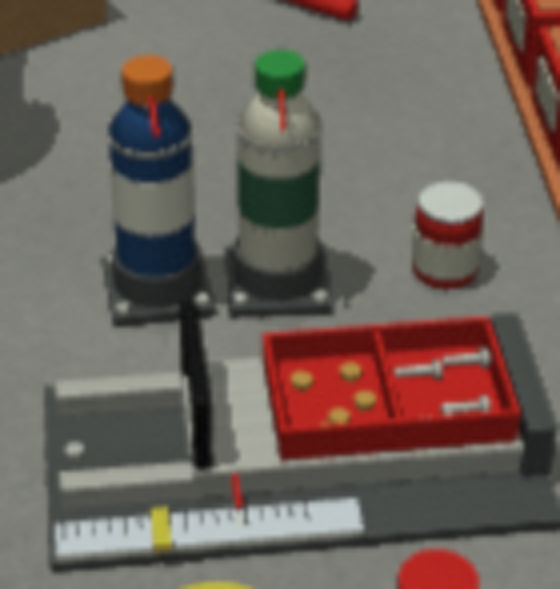

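The crops confirm a straight drawer turned by a few degrees, with the clip clear of the bar. The cap disc centres in full pixels are about (304.7,211.5) in the top view and (297,167.6) in the side view. Next I fit the bar, cap, pointer and clip numerically.

Run:
```python
from h import *
import pickle
C={n:pickle.load(open(n+"0.pkl","rb")) for n in("side","top")}
for n,uv in(("top",(304.7,211.5)),("side",(297,167.6))): print("cap",n,ray(C[n],*uv,.22).round(4))
for n,uv in(("top",(304.8,179.8)),("side",(329.8,168))): print("green",n,ray(C[n],*uv,.22).round(4))
for n,c in C.items():
    P=pts(c);z=P[...,2]
    m=(abs(P[...,0]-.488)<.04)&(abs(P[...,1]-.022)<.04)&(z>.215)&(z<.226)
    q=P[m];(r)=cv2.minEnclosingCircle(q[:,:2].astype(np.float32));print(n,"cap depth",q.mean(0).round(4),r,m.sum())
    m=(abs(P[...,0]-.505)<.04)&(abs(P[...,1]+.15)<.07)&(z>.085)&(z<.113);
    v,u=np.nonzero(m)
    im=c["image"].max(-1); k=im[v,u]<45; v,u=v[k],u[k]
    X=np.array([ray(c,a,b,.102) for a,b in zip(u,v)])
    print(n,"bar",len(X),cv2.minAreaRect(X[:,:2].astype(np.float32)*1000),X.mean(0).round(4))
    # pointer / clip
    hsv=cv2.cvtColor(c["image"],cv2.COLOR_RGB2HSV)
    red=((hsv[...,0]<6)|(hsv[...,0]>174))&(hsv[...,1]>120)&(hsv[...,2]>60)
    m=red&(z<.06)&(abs(P[...,0]-.525)<.03)&(P[...,1]<-.205)&(P[...,1]>-.27)
    v,u=np.nonzero(m);X=np.array([ray(c,a,b,.035) for a,b in zip(u,v)]);print(n,"ptr",len(X),X.mean(0).round(4),X.min(0).round(4),X.max(0).round(4))
    y=(hsv[...,0]>21)&(hsv[...,0]<36)&(hsv[...,1]>100)&(hsv[...,2]>70)&(abs(P[...,0]-.477)<.03)&(abs(P[...,1]+.24)<.03)
    v,u=np.nonzero(y);X=np.array([ray(c,a,b,.026) for a,b in zip(u,v)]);print(n,"clip",len(X),X.mean(0).round(4),X.min(0).round(4),X.max(0).round(4))
# directions from top crop
t=C["top"];f=lambda x,y,h:ray(t,285+x/4,130+y/4,h)
for a,b,h in(((212,45),(228,448),.01),((236,60),(244,255),.069),((354,62),(366,252),.069),((384,200),(398,438),.02),((416,198),(429,436),.02)):
    d=f(*a,h)-f(*b,h);print("slide yaw",np.degrees(np.arctan2(d[1],d[0])).round(2))
a,b=f(247,319,.105),f(378,311,.105);d=a-b;print("bar yaw-90",np.degrees(np.arctan2(d[1],d[0]))-90,np.linalg.norm(d),(a+b)/2)
```

```text
cap top [0.4852 0.0244 0.22  ]
cap side [0.4912 0.0244 0.22  ]
green top [0.5779 0.0223 0.22  ]
green side [0.5819 0.0132 0.22  ]
side cap depth [0.4892 0.0218 0.2201] ((0.4874754548072815, 0.023005278781056404), 0.019458698108792305) 92
side bar 148 ((506.35321044921875, -163.89498901367188), (12.593422889709473, 124.60984802246094), 0.43615826964378357) [ 0.5066 -0.1642  0.102 ]
side ptr 18 [ 0.5283 -0.2248  0.035 ] [ 0.5257 -0.2391  0.035 ] [ 0.5309 -0.2113  0.035 ]
side clip 49 [ 0.4768 -0.245   0.026 ] [ 0.4717 -0.2637  0.026 ] [ 0.482  -0.2259  0.026 ]
top cap depth [0.4853 0.0247 0.22  ] ((0.48532813787460327, 0.025038233026862144), 0.017685526981949806) 114
top bar 123 ((504.0318603515625, -154.22311401367188), (14.96472454071045, 104.65293884277344), 2.4400224685668945) [ 0.5044 -0.1533  0.102 ]
top ptr 12 [ 0.527 -0.222  0.035] [ 0.5247 -0.2358  0.035 ] [ 0.5283 -0.2125  0.035 ]
top clip 32 [ 0.4751 -0.242   0.026 ] [ 0.4715 -0.2582  0.026 ] [ 0.4788 -0.2247  0.026 ]
slide yaw 0.52
slide yaw 0.49
slide yaw 1.2
slide yaw 0.86
slide yaw 0.48
bar yaw-90 2.120010425629772 0.10335002524412672 [ 0.5002528  -0.15572263  0.105     ]
```

Call:
servo_tool(plan=[[0,0,-4,0,0,0,0],[-3,-3.3,-4,0,0,0.145,0],[-6,-6.6,-4,0,0,0.29,0],[-9,-9.9,-4,0,0,0.435,0],[-12,-13.2,-4,0,0,0.58,0],[-15,-16.5,-4,0,0,0.725,0],[-18,-19.8,-4,0,0,0.87,0],[-21,-23.1,-4,0,0,1.015,0],[-24,-26.4,-4,0,0,1.16,0],[-27,-29.7,-4,0,0,1.325,0]])

```text
t: 1.1
tool_pos: [0.3428, 0.2814, 0.2712]
tcp_rot: [-180.0, 0.0, 91.6]
wrist_force: [1.5, 0.2, -0.1]
opening: -0.0001
finger_force: 0.0
```

```bash
cat >> h.py <<'E'
def to(x,y,z,yaw=91):
    s=observe();r=R.from_euler('xyz',s["tcp_rot"],degrees=True);g=R.from_euler('xyz',[180,0,yaw],degrees=True)
    print("t",round(s["t"],2),"pos",s["tool_pos"].round(4),"rot",s["tcp_rot"].round(2),"F",s["wrist_force"].round(2),"open",round(s["opening"],4),"ff",round(float(s["finger_force"]),2))
    print("shift cm",(r.inv().apply(np.array([x,y,z])-s["tool_pos"])*100).round(2),"turn",(r.inv()*g).as_rotvec().round(4))
E
python3 -c "
from h import *
to(.487,.024,.25)"
```

```text
t 1.1 pos [0.3428 0.2814 0.2712] rot [-179.99    0.     91.61] F [ 1.51  0.17 -0.09] open -0.0001 ff 0.0
shift cm [-26.13  13.69   2.11] turn [-0.0001  0.      0.0107]
```

Call:
servo_tool(plan=[[-3.9,2,0,0,0,0.01,0],[-7.8,4.1,0,0,0,0.01,0],[-11.7,6.1,0,0,0,0.01,0],[-15.7,8.2,0,0,0,0.01,0],[-19.6,10.3,0,0,0,0.01,0],[-23.5,12.3,0,0,0,0.01,0],[-26.1,13.7,0,0,0,0.01,0],[-26.1,13.7,1,0,0,0.01,0],[-26.1,13.7,2.1,0,0,0.01,0],[-26.1,13.7,2.1,0,0,0.01,0]])

```text
t: 2.1
tool_pos: [0.4862, 0.0281, 0.2481]
tcp_rot: [-179.7, -0.0, 91.5]
wrist_force: [0.2, -0.1, -0.0]
opening: -0.0
finger_force: 0.0
```

Run:
```python
from h import *
to(.487,.024,.22)
c=capture("side");im=c["image"][140:240,260:380,::-1];cv2.imwrite("pics/press.png",cv2.resize(im,None,fx=5,fy=5,interpolation=cv2.INTER_CUBIC))
```

```text
t 2.1 pos [0.4862 0.0281 0.2481] rot [-179.74   -0.     91.47] F [ 0.21 -0.07 -0.03] open -0.0 ff 0.0
shift cm [-0.42  0.08  2.81] turn [-0.0045 -0.      0.0082]
```

View pics/press.png

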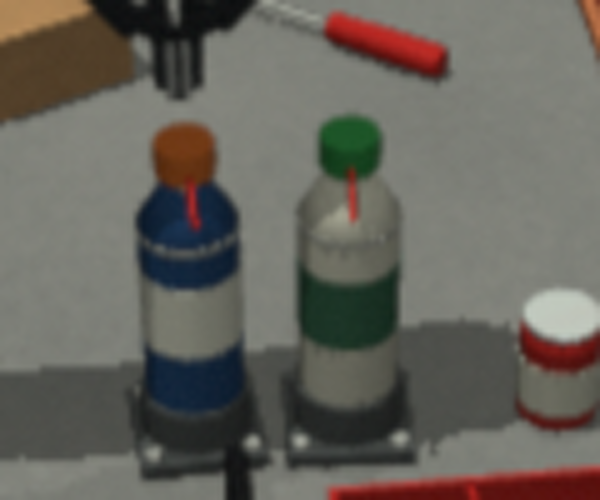

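The finger tips are centred above the orange cap (tips at crop (180,95), cap at (184,135)), well clear of the green one. I press now.

Call:
servo_tool(plan=[[0,0,1,0,0,0,0],[0,0,2,0,0,0,0],[0,0,2.7,0,0,0,0],[0,0,3.2,0,0,0,0],[0,0,3.6,0,0,0,0],[0,0,3.8,0,0,0,0],[0,0,4.0,0,0,0,0],[0,0,4.0,0,0,0,0],[0,0,4.0,0,0,0,0],[0,0,4.0,0,0,0,0]])

```text
t: 3.15
tool_pos: [0.488, 0.0274, 0.2119]
tcp_rot: [-180.0, -0.1, 91.4]
wrist_force: [-7.3, 0.9, 14.7]
opening: -0.0001
finger_force: 7.7
```

Bottomed: 14.7 N at z 0.212. Now I let it spring up.

Call:
servo_tool(plan=[[0,0,-0.5,0,0,0,0],[0,0,-1.5,0,0,0,0],[0,0,-3,0,0,0,0],[0,0,-5,0,0,0,0],[0,0,-6,0,0,0,0],[0,0,-6,0,0,0,0],[0,0,-6,0,0,0,0],[0,0,-6,0,0,0,0],[0,0,-6,0,0,0,0],[0,0,-6,0,0,0,0]])

```text
t: 4.15
tool_pos: [0.4879, 0.027, 0.2696]
tcp_rot: [-179.9, 0.0, 91.4]
wrist_force: [-0.0, 0.2, 1.7]
opening: 0.0002
finger_force: 0.0
```

Run:
```python
from h import *
to(.505,-.154,.18)
c=capture("top");P=pts(c);z=P[...,2];save(c,"top1")
for p in((.487,.0235),(.579,.02)):
    c2=capture("side");Q=pts(c2)
    for n,q in(("top",P),("side",Q)):
        m=np.hypot(q[...,0]-p[0],q[...,1]-p[1])<.01;zz=q[m][:,2];zz=zz[(zz>.19)&(zz<.24)];print(n,p,len(zz),np.median(zz) if len(zz) else None)
```

```text
t 4.15 pos [0.4879 0.027  0.2696] rot [-1.7993e+02  1.0000e-02  9.1370e+01] F [-0.05  0.2   1.69] open 0.0002 ff 0.0
shift cm [-18.13   1.29   8.97] turn [-0.0012  0.0002  0.0065]
top (0.487, 0.0235) 0 None
side (0.487, 0.0235) 27 0.22031967329441038
top (0.579, 0.02) 0 None
side (0.579, 0.02) 25 0.22029133860871053
```

Cap is back up (0.220). I travel above the bar.

Call:
servo_tool(plan=[[-4,0.3,0,0,0,0,0.7],[-8,0.6,0,0,0,0,0.7],[-12,0.9,0,0,0,0,0.7],[-16,1.2,0,0,0,0,0.7],[-18.1,1.3,0,0,0,0,0.7],[-18.1,1.3,3,0,0,0,0.7],[-18.1,1.3,6,0,0,0,0.7],[-18.1,1.3,9,0,0,0,0.7],[-18.1,1.3,9,0,0,0,0.7],[-18.1,1.3,9,0,0,0,0.7]])

```text
t: 5.3
tool_pos: [0.5055, -0.1536, 0.1804]
tcp_rot: [-179.9, 0.0, 91.4]
wrist_force: [0.5, 0.2, 0.4]
opening: 0.0595
finger_force: 0.0
```

Run:
```python
from h import *
to(.505,-.154,.081)
c=capture("side");im=c["image"][170:310,240:420,::-1];cv2.imwrite("pics/bar.png",cv2.resize(im,None,fx=4,fy=4,interpolation=cv2.INTER_CUBIC))
```

```text
t 5.3 pos [ 0.5055 -0.1536  0.1804] rot [-179.93    0.     91.38] F [0.5  0.24 0.39] open 0.0595 ff 0.0
shift cm [-0.04 -0.04  9.94] turn [-0.0012  0.      0.0066]
```

View pics/bar.png

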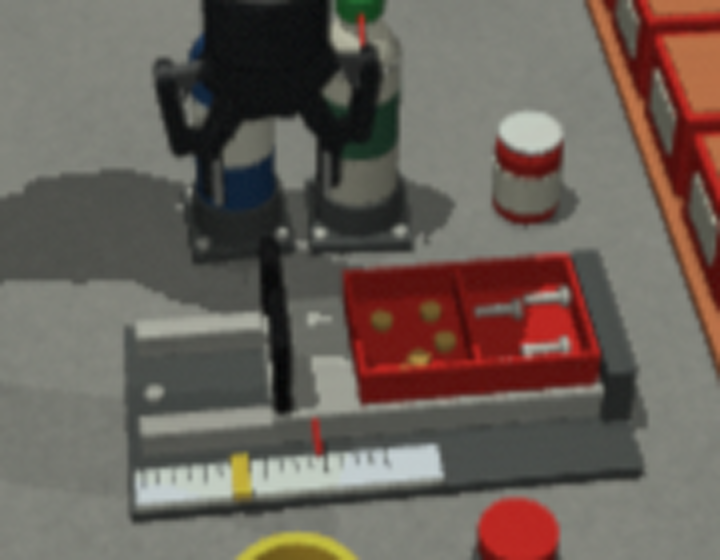

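The fingers (crop columns 215 and 332) straddle the bar (column 275), so I descend and close.

Call:
servo_tool(plan=[[0,0,3,0,0,0,0.7],[0,0,6,0,0,0,0.7],[0,0,8,0,0,0,0.7],[0,0,9.9,0,0,0,0.7],[0,0,9.9,0,0,0,0.7],[0,0,9.9,0,0,0,0],[0,0,9.9,0,0,0,0],[0,0,9.9,0,0,0,0],[0,0,9.9,0,0,0,0],[0,0,9.9,0,0,0,0]])

```text
t: 6.35
tool_pos: [0.5055, -0.1538, 0.0828]
tcp_rot: [180.0, -0.0, 91.4]
wrist_force: [-3.7, 0.7, 9.2]
opening: 0.012
finger_force: 58.5
```

Run:
```python
from h import *
to(.505,-.154,.081)
```

```text
t 6.35 pos [ 0.5055 -0.1538  0.0828] rot [ 1.7998e+02 -2.0000e-02  9.1350e+01] F [-3.67  0.72  9.23] open 0.012 ff 58.47
shift cm [-0.02 -0.05  0.18] turn [ 0.0004 -0.0003  0.0061]
```

Call:
servo_tool(plan=[[0,-0.5,0,0,0,0,0],[0,-1,0,0,0,0,0],[0,-1.6,0,0,0,0,0],[0,-2.2,0,0,0,0,0],[0,-2.8,0,0,0,0,0],[0,-3.4,0,0,0,0,0],[0,-4,0,0,0,0,0],[0,-4.6,0,0,0,0,0],[0,-5,0,0,0,0,0],[0,-5,0,0,0,0,0]])

```text
t: 7.35
tool_pos: [0.459, -0.1546, 0.0828]
tcp_rot: [179.6, 0.1, 91.4]
wrist_force: [7.0, 1.5, -1.1]
opening: 0.0122
finger_force: 59.0
```

Run:
```python
from h import *
to(.453,-.155,.081)
for n in("side","top"):
    c=capture(n);P=pts(c);z=P[...,2];hsv=cv2.cvtColor(c["image"],cv2.COLOR_RGB2HSV)
    red=((hsv[...,0]<6)|(hsv[...,0]>174))&(hsv[...,1]>120)&(hsv[...,2]>60)
    m=red&(z<.06)&(abs(P[...,0]-.48)<.04)&(P[...,1]<-.20)&(P[...,1]>-.27)
    y=(hsv[...,0]>21)&(hsv[...,0]<36)&(hsv[...,1]>100)&(hsv[...,2]>70)&(abs(P[...,0]-.477)<.03)&(abs(P[...,1]+.24)<.03)
    for k,h,q in(("ptr",.035,m),("clip",.026,y)):
        v,u=np.nonzero(q)
        if len(u):
            X=np.array([ray(c,a,b,h) for a,b in zip(u,v)]);print(n,k,len(X),X.mean(0).round(4),X.min(0).round(4),X.max(0).round(4))
    if n=="side": cv2.imwrite("pics/pull.png",cv2.resize(c["image"][200:320,240:400,::-1],None,fx=5,fy=5,interpolation=cv2.INTER_CUBIC))
```

```text
t 7.35 pos [ 0.459  -0.1546  0.0828] rot [1.796e+02 6.000e-02 9.141e+01] F [ 7.01  1.51 -1.13] open 0.0122 ff 59.01
shift cm [-0.02 -0.6   0.18] turn [0.0071 0.001  0.0071]
side ptr 27 [ 0.4966 -0.21    0.035 ] [ 0.479  -0.2381  0.035 ] [ 0.5209 -0.1817  0.035 ]
side clip 50 [ 0.4768 -0.2466  0.026 ] [ 0.4704 -0.2637  0.026 ] [ 0.4828 -0.2262  0.026 ]
```

View pics/pull.png

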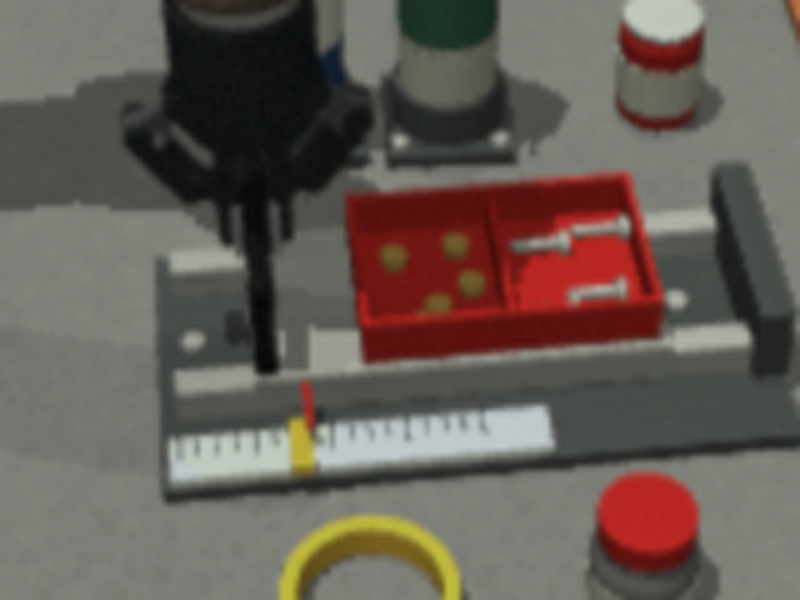

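The pointer tip (crop (313,425)) stands just inward of the clip's middle (302,445), about 5 mm short.

Call:
servo_tool(plan=[[0,-0.1,0,0,0,0,0],[0,-0.2,0,0,0,0,0],[0,-0.3,0,0,0,0,0],[0,-0.4,0,0,0,0,0],[0,-0.4,0,0,0,0,0],[0,-0.4,0,0,0,0,0],[0,-0.4,0,0,0,0,0],[0,-0.4,0,0,0,0,0],[0,-0.4,0,0,0,0,0],[0,-0.4,0,0,0,0,0]])

```text
t: 8.45
tool_pos: [0.4556, -0.1547, 0.0828]
tcp_rot: [179.6, 0.1, 91.4]
wrist_force: [8.2, 1.5, -0.1]
opening: 0.012
finger_force: 59.0
```

Run:
```python
from h import *
to(.4535,-.155,.081)
c=capture("side");P=pts(c);z=P[...,2];hsv=cv2.cvtColor(c["image"],cv2.COLOR_RGB2HSV)
red=((hsv[...,0]<6)|(hsv[...,0]>174))&(hsv[...,1]>120)&(hsv[...,2]>60)
y=(hsv[...,0]>21)&(hsv[...,0]<36)&(hsv[...,1]>100)&(hsv[...,2]>70)&(abs(P[...,0]-.477)<.03)&(abs(P[...,1]+.24)<.03)
m=red&(z<.05)&(abs(P[...,0]-.478)<.02)&(P[...,1]<-.205)&(P[...,1]>-.27)
for k,h,q in(("ptr",.035,m),("clip",.026,y)):
    v,u=np.nonzero(q);X=np.array([ray(c,a,b,h) for a,b in zip(u,v)]);print(k,len(X),X.mean(0).round(4),X.min(0).round(4),X.max(0).round(4))
cv2.imwrite("pics/pull2.png",cv2.resize(c["image"][260:310,260:340,::-1],None,fx=10,fy=10,interpolation=cv2.INTER_CUBIC))
```

```text
t 8.45 pos [ 0.4556 -0.1547  0.0828] rot [1.7957e+02 7.0000e-02 9.1430e+01] F [ 8.22  1.46 -0.14] open 0.012 ff 58.96
shift cm [-0.02 -0.21  0.18] turn [0.0075 0.0012 0.0075]
ptr 15 [ 0.4781 -0.2244  0.035 ] [ 0.4758 -0.2345  0.035 ] [ 0.481  -0.2134  0.035 ]
clip 47 [ 0.4766 -0.2472  0.026 ] [ 0.4704 -0.2637  0.026 ] [ 0.4828 -0.2259  0.026 ]
```

View pics/pull2.png

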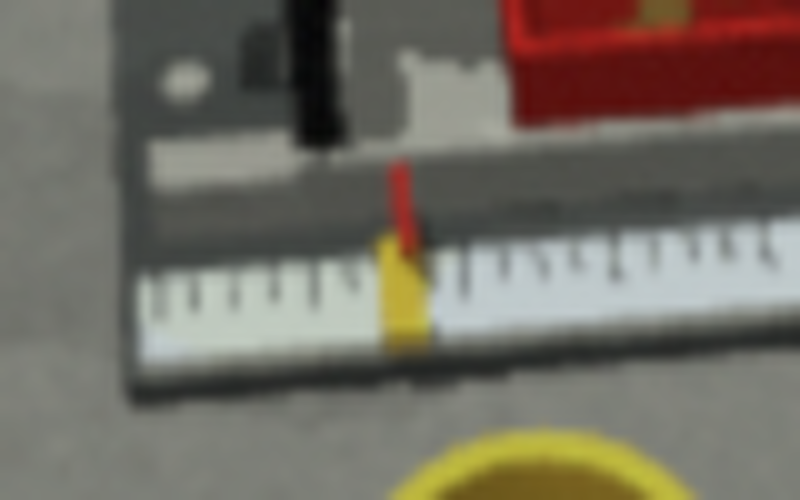

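The pointer now stands over the clip, about 2 mm inward of its middle (tip at crop column 410, clip centre about 403). I add a final 2 mm and hold.

Call:
servo_tool(plan=[[0,-0.1,0,0,0,0,0],[0,-0.2,0,0,0,0,0],[0,-0.2,0,0,0,0,0],[0,-0.2,0,0,0,0,0],[0,-0.2,0,0,0,0,0],[0,-0.2,0,0,0,0,0],[0,-0.2,0,0,0,0,0],[0,-0.2,0,0,0,0,0],[0,-0.2,0,0,0,0,0],[0,-0.2,0,0,0,0,0]])

```text
t: 9.5
tool_pos: [0.4537, -0.1548, 0.0829]
tcp_rot: [179.6, 0.1, 91.4]
wrist_force: [7.0, 2.0, -0.6]
opening: 0.012
finger_force: 58.9
```

Run:
```python
from h import *
to(.4535,-.155,.081)
c=capture("side");P=pts(c);z=P[...,2];hsv=cv2.cvtColor(c["image"],cv2.COLOR_RGB2HSV)
red=((hsv[...,0]<6)|(hsv[...,0]>174))&(hsv[...,1]>120)&(hsv[...,2]>60)
y=(hsv[...,0]>21)&(hsv[...,0]<36)&(hsv[...,1]>100)&(hsv[...,2]>70)&(abs(P[...,0]-.477)<.03)&(abs(P[...,1]+.24)<.03)
m=red&(z<.05)&(abs(P[...,0]-.478)<.02)&(P[...,1]<-.205)&(P[...,1]>-.27)
X=[]
for h,q in((.035,m),(.026,y)):
    v,u=np.nonzero(q);X.append(np.mean([ray(c,a,b,h) for a,b in zip(u,v)],0))
d=X[0]-X[1];e=d[0]+d[1]*np.sin(np.radians(1.2));print(X,"err",e)
if abs(e)<.0035 and observe()["finger_force"]>20: print(sign_off())
```

```text
t 9.5 pos [ 0.4537 -0.1548  0.0829] rot [1.7956e+02 7.0000e-02 9.1430e+01] F [ 7.01  1.99 -0.58] open 0.012 ff 58.94
shift cm [-0.02 -0.02  0.19] turn [0.0077 0.0012 0.0075]
[array([ 0.47624159, -0.22346711,  0.035     ]), array([ 0.47609211, -0.24865087,  0.026     ])] err 0.0006768816767740697
the job is handed in; nothing more can be done
None
```

I handed the job in at about 9.5 s: the orange cap was pressed fully and sprang back, the green cap stayed up, and the gripper is holding the drawer with its pointer measured 0.7 mm from the clip's middle; the verdict wasn't shown.

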